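# Shut and latch the medicine box

### The arm

A 7-joint arm with a two-finger parallel gripper is mounted at the origin on the work surface. World frame = base frame: x ahead of the robot, y to its left, z up, the work surface at z = 0. Lengths are in m, angles in rad, forces in N, time in s.
With the tool pointing down it reaches from about 0.35 to 0.9 m from the base axis. Payload 8.1 kg.
Tool frame: the origin (TCP) lies midway between the tips of the shut fingers; the grasp point (between the pads) lies 19 mm behind it; z points along the fingers, y is the line along which they close (so a half turn about z gives the same grasp; the last joint's range is limited). The gripper opens to 92 mm and grips with 3 to 60 N. Pads are 19 mm wide; open, the fingers measure 130 mm over their backs; the gripper's body (75 mm by 190 mm) begins 47 mm behind the grasp point.
Start: joints at [1.117, 0.434, 0.025, 1.573, -0.012, 1.134, -0.075], TCP at [0.215, -0.587, 0.227] pointing down, gripper open.
Joint ranges: [-2.62, 2.62], [-0.44, 2.09], [-1.27, 1.32], [0.08, 2.57], [-1.32, 4.46], [0.12, 2], [-2.74, 2.74]. Speed limits (rad/s): [2.22, 2.22, 3.01, 3.01, 3.14, 3.14, 3.14].

### API

Orientations are given as a rotation vector (axis times angle).
In Python, from cell import arm gives the robot as it stands.
- The arm moves only by the tool carry_out, never from a script. Its arguments are lists of equal length, an entry for each row: "claw": the finger opening in cm, from 0 to 9.18; "delta_pos": the shift along the tool's x, y, z in cm, a list of three; "angular": the turn, a rotation vector about the tool's x, y, z in rad, a list of three. In form: {"claw": [claw, ...], "delta_pos": [[dx, dy, dz], ...], "angular": [[ax, ay, az], ...]}. A call has 1 to 20 rows; each row shifts and turns the commanded pose from where the row before left it, along the tool's axes as they then stand; what a row does not reach is not made up. A row lasts 1/10 s, in which the tool goes at most 50 mm and 8.59 degrees, less where a joint would pass 70% of its speed; a pose out of reach is approached as far as the arm can. A call with a gripper value outside its range is refused whole. The fingers move at their own pace and stop on an object; "force" is the grip in N (left out, the last holds). Time passes only in rows, so rows that do not move let the fingers close. It gives the time, the measured TCP pose, the force, the opening and the grip force at its end, in the units of the state.
- arm.observe(): the state, without advancing time (a new reading comes with each control period).
- arm.get_image(name): name is "scene" or "top" or "wrist"; returns a dict with "frame" (400x640x3 uint8, red, green, blue), "mtx" (3x3 intrinsics, pixels), "dist" ([k1, k2, p1, p2, k3] as OpenCV has them; the pictures are not rectified), "T" (4x4, takes a point from camera to world coordinates). Camera axes: x right, y down, z forward; pixel columns grow to the right and rows downward; lengths in m; the calibration is good to about 2 mm. A picture is of the moment at which its call begins. There is no depth.
- arm.sign_off(): hands the job in; it is judged then, once.
Trained networks look in a picture, given as the dict that the camera call returned (one of the last four; its "shot" number tells which), for a name from the list of things; names that differ only in an ending like _2 or _b are one class to them, and where a whole thing is asked for, a point or a joint stands for the part that bears it (a point fixed in the world has none). Each returns a list of dicts, best first, with "conf" (0 to 1); they miss things now and then, are a little off and sometimes report something else, mostly with a low value. They report only what shows in the picture. A call takes as long as a camera call.
- arm.look_for(label, picture): "centre" ([column, row] as shares, 0 to 1, of the picture: columns of its width, rows of its height, amid what is visible of it).
- arm.trace(label, picture): "region" (400x640 bool, what is visible of it) and "centre" ([column, row] as shares, 0 to 1, of the picture: columns of its width, rows of its height, amid what is visible of it).
- arm.place_of(label, picture): "centre" ([column, row] as shares, 0 to 1, of the picture: columns of its width, rows of its height: a listed point, or the origin of a listed thing).
The state is a dict: "clock": time; "joints": joint angles; "dq": joint speeds; "joint_efforts": joint torques, N m; "position": TCP position; "ee_rot": TCP orientation; "force": force on the tool from outside, world axes, zero at the start; "ft_torque": the same for the moment, N m; "width": opening from 0.0 (shut) to 1.0 (fully open); "gripper_force": force on a finger pad.
Only numpy, scipy, OpenCV 4.12 (cv2) and the standard library are available. Lean on these libraries where they do the work, as an engineer would, in place of code of your own. Each camera call takes 0.05 s, during which the arm holds its last target. There are 200 camera calls.

### The job

The thermometer holder is back in the white medicine box: slide the box's lid fully shut, then swing the steel latch handle round by its upright post until it has climbed over its cam and dropped into the low notch. Stop as soon as it drops: do not force the latch against its cam or its stop, and leave the things around the box where they stand.

Things in the scene. Friction and masses are not known exactly. Their poses are not given: they have to be found in the camera images.
- box: White steel medicine box fixed to the sky-blue shelf, 150 mm wide (its x), 300 mm long (its y), 90 mm high; aluminium rails along both long sides reach 97 mm. Origin: centre of the underside; z up. The +y third of the top is a fixed ledge (90 mm up) that carries the latch; the rest has a sliding lid that opens towards -y and shuts towards +y.
- lid (a joint): How far the lid is open, m: 0 is fully shut (hard end stop), at most 0.10. It starts 50 to 90 mm open and stays where it is left; sliding it takes about 2 N plus 8 N per m/s. Once the lid is shut and the handle turned over it, a tooth under the handle's end stands behind a small lug on the lid's edge; if the lid is over 5 mm open the two get in each other's way.
- lid_grip (a point): Top centre of the upright grip ridge on the lid: 50 mm along the box's x, 14 mm thick along the box's y, standing 28 mm above the lid's top face (lid face 92 mm, ridge top 120 mm above the shelf). It slides along the box's y; lid shut, it is at box y = -60 mm, x = 0.
- handle: Steel latch handle, a flat arm 16 mm wide and 8 mm thick reaching 85 mm from its pivot, with a black upright post at its end. Origin: on the vertical pivot axis, at box x = 0, y = 100 mm, 90 mm above the shelf at zero lift. The arm points along the handle's own -x; its top face is 32 mm above the origin. Only the turn and the lift move.
- handle_post (a point): Top centre of the black round post on the handle's end: 14 mm diameter, standing 38 mm above the arm, top 70 mm above the handle's origin (160 mm above the shelf at zero lift). Its axis is 75 mm from the pivot axis.
- handle_turn (a joint): Turn of the handle about its pivot, rad, counterclockwise seen from above. At 0 the arm points along the box's -x; at pi/2 along the box's -y, over the lid. It starts between 0 and 0.12, with light friction (0.06 N m). The middle of the notch lies somewhere between 0.95 and 2.05; where is not measured and is known only by the drop.
- handle_lift (a joint): Lift of the handle, m: about 0 on the starting track, 0.007 on the crest, -0.0035 down in the notch. A spring (12 N, 14 N on the crest) and damping push it down by itself, so leave the post free to rise and fall while turning. The ramp takes some 4 to 6 N sideways at the post; over about 12 N against the stop, or holding the handle down on the ramp, overloads the cam.
- tin: Bystander: round steel tin with a screw lid, 84 mm diameter, 68 mm high, standing; origin at the centre of its underside.
- cup: Bystander: red ceramic cup, 76 mm across, 85 mm high, standing upright; origin at the centre of its underside.
- mirror: Bystander: white plastic hand mirror lying face up, disc 110 mm across and 10 mm thick, handle 110 mm long along its -x; origin under the disc's centre.
- tray: Bystander: small grey plastic tray 120 x 170 mm, 25 mm high; origin at the centre of its underside.
- cam_centre (a point): Centre of the round steel cam collar under the handle, on the pivot axis, 90 mm above the shelf. A pin under the arm, 30 mm from the axis, rides on it: flat track, ramp (0.55 rad long) up 7 mm, short crest, steep drop of 10.5 mm into a notch with 0.08 rad of free play, then a hard stop. The collar is clamped at a different angle on each box: the ramp begins between 0.15 and 1.2 rad of turn.

How it is judged:
On the way, in this order (a step that is already met when the one before it is completed fails the run):
1. the lid is slid fully shut (within 4 mm) (value of joint lid below 0.004 m), for 0.2 s.
2. the handle has climbed onto the cam's crest (lifted over 4.5 mm) (value of joint handle_lift above 0.0045 m), for 0.02 s.
3. the handle has dropped into the notch (value of joint handle_turn above 0.8 rad and value of joint handle_lift below -0.002 m), for 0.2 s.
At the end, for the whole second after the job is handed in: The lid is shut within 4 mm, and the handle rests in the notch: turned more than 0.8 rad, down at least 2 mm below the level of the starting track, and still (all of step 3 and value of joint lid below 0.004 m and velocity of joint handle_turn between -0.05 and 0.05 rad/s); the robot touches nothing.
It fails at once if the latch is forced: more than 38 N between the handle and its cam, stop or lid (contact force between handle and box above 38 N).
It fails at once if the tin is moved over 20 mm (distance of tin from where it was at the start of the episode above 0.02 m).
It fails at once if the cup is moved over 20 mm (distance of cup from where it was at the start of the episode above 0.02 m).
It fails at once if the mirror is moved over 20 mm (distance of mirror from where it was at the start of the episode above 0.02 m).
It fails at once if the tray is moved over 20 mm (distance of tray from where it was at the start of the episode above 0.02 m).
It also fails if it takes over 72 s, if anything falls off the work surface, if the arm or the gripper's body presses on something with over 40 N, if the wrist force passes 120 N, or if a joint passes its speed limit or range.

## Working session

There is one attempt and no reset: what is moved stays moved. The work goes in short steps, Python scripts to look and compute and a tool call to move; the robot and the scene stay as the last step left them, time stands still between calls to the robot, and variables do not carry over. Pictures are saved under pics/ and viewed, at most 10 in all, crops included, and the job is handed in when it is done.

Besides the shell and the picture viewer there is one more tool, called after "Request:" as name(argument=value, ...) on one line, values as JSON. carry_out: Moves the arm, as the interface text tells. Its arguments: {"type":"object","properties":{"claw":{"type":"array","items":{"type":"number"}},"delta_pos":{"type":"array","items":{"type":"array","items":{"type":"number"}}},"angular":{"type":"array","items":{"type":"array","items":{"type":"number"}}},"force":{"type":"number"}},"required":["claw","delta_pos","angular"]}

```bash
mkdir -p pics
cat > h.py <<'E'
import numpy as np, cv2
from cell import arm
from scipy.spatial.transform import Rotation as R
def ray(im,c):
    p=np.array(c,float)*[640,400]
    u=cv2.undistortPoints(p.reshape(1,1,2),np.array(im["mtx"]),np.array(im["dist"])).ravel()
    T=np.array(im["T"]); d=T[:3,:3]@[u[0],u[1],1]
    return T[:3,3],d/np.linalg.norm(d)
def atz(im,c,z):
    o,d=ray(im,c); return o+d*(z-o[2])/d[2]
def tri(rs):
    A=sum(np.eye(3)-np.outer(d,d) for o,d in rs); b=sum((np.eye(3)-np.outer(d,d))@o for o,d in rs)
    return np.linalg.solve(A,b)
E
python3 - <<'E'
from h import *
s=arm.observe();print({k:np.round(v,3).tolist() for k,v in s.items()})
ims={n:arm.get_image(n) for n in("scene","top")}
for n,im in ims.items(): cv2.imwrite(f"pics/{n}0.png",im["frame"][:,:,::-1]);print(n,np.round(im["T"],3).tolist())
for l in["lid_grip","handle_post","handle","cam_centre","box","tin","cup","mirror","tray"]:
    rs=[]
    for n,im in ims.items():
        r=arm.place_of(l,im)
        print(l,n,[(round(x["conf"],2),np.round(np.array(x["centre"])*[640,400],1).tolist()) for x in r[:2]])
        if r: rs.append(ray(im,r[0]["centre"]))
    if len(rs)==2: print("   tri",tri(rs).round(4))
E
```

```text
{'clock': 0.0, 'joints': [1.117, 0.435, 0.025, 1.574, -0.012, 1.134, -0.075], 'dq': [-0.001, -0.0, 0.0, -0.0, 0.001, -0.001, 0.001], 'joint_efforts': [0.001, -66.784, 0.985, -31.446, -0.061, 0.043, 0.0], 'position': [0.215, -0.586, 0.226], 'ee_rot': [-3.092, -0.548, 0.001], 'force': [-0.577, 0.28, 0.197], 'ft_torque': [0.026, -0.019, 0.029], 'gripper_force': 0.0, 'width': 0.999}
scene [[-0.58, 0.633, -0.512, 1.369], [0.814, 0.462, -0.351, 0.462], [0.014, -0.621, -0.784, 1.309], [0.0, 0.0, 0.0, 1.0]]
top [[0.023, -0.997, 0.071, 0.518], [-1.0, -0.022, 0.017, -0.065], [-0.016, -0.071, -0.997, 1.319], [0.0, 0.0, 0.0, 1.0]]
lid_grip scene [(0.83, [306.5, 179.1])]
lid_grip top [(0.62, [361.6, 215.4])]
   tri [ 0.5693 -0.1515  0.1255]
handle_post scene [(0.51, [374.2, 179.1])]
handle_post top [(0.51, [278.0, 261.2])]
   tri [0.4487 0.0581 0.1553]
handle scene [(0.59, [361.0, 206.5])]
handle top [(0.67, [271.4, 234.6])]
   tri [0.524  0.0738 0.0925]
cam_centre scene [(0.7, [364.9, 206.8])]
cam_centre top [(0.91, [276.0, 233.9])]
   tri [0.5193 0.0728 0.0843]
box scene [(0.84, [336.2, 211.5])]
box top [(0.76, [311.6, 228.8])]
   tri [ 0.5387 -0.0253 -0.0012]
tin scene [(0.58, [440.2, 253.4])]
tin top [(0.66, [176.4, 244.2])]
   tri [0.4843 0.3684 0.0124]
cup scene [(0.83, [424.1, 283.9])]
cup top [(0.89, [180.5, 197.6]), (0.62, [280.2, 261.3])]
   tri [0.6187 0.3712 0.0024]
mirror scene [(0.81, [306.9, 267.8])]
mirror top [(0.62, [297.2, 144.5]), (0.45, [275.8, 234.6])]
   tri [ 0.789   0.0248 -0.0044]
tray scene [(0.62, [241.4, 164.5])]
tray top [(0.97, [459.5, 222.5])]
   tri [ 0.5679 -0.4612 -0.0041]
```

View pics/scene0.png

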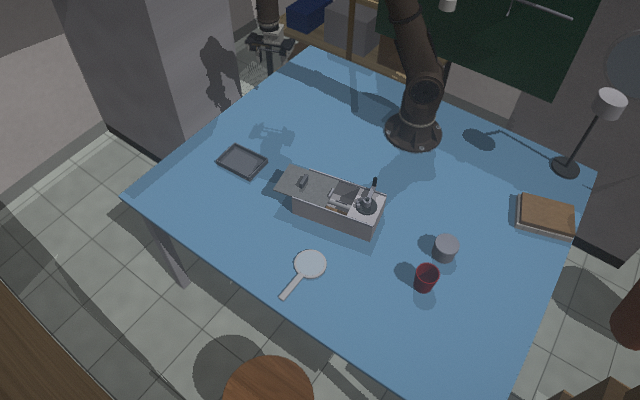

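View pics/top0.png

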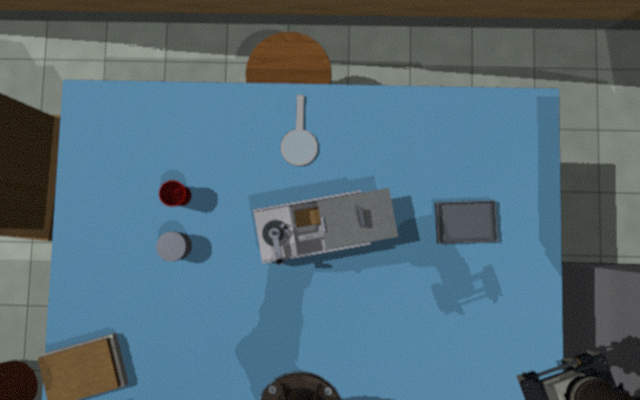

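The two views agree: box near (311,229) top, ridge (362,215), post (278,261), pivot (275,234); lid about 70 mm open. Next I move the wrist camera over the box.

```bash
cat >> h.py <<'E'
def rel(target,yaw=None):
    s=arm.observe(); M=R.from_rotvec(s["ee_rot"]); m=M.as_matrix()
    y=np.arctan2(m[1,0],m[0,0])
    print("pos",np.round(s["position"],4),"yaw",round(y,3),"F",np.round(s["force"],1),"t",s["clock"],"delta cm",np.round(m.T@(np.array(target)-s["position"])*100,2))
    if yaw is not None:
        Rt=np.array([[np.cos(yaw),np.sin(yaw),0],[np.sin(yaw),-np.cos(yaw),0],[0,0,-1]])
        print("turn",np.round(R.from_matrix(m.T@Rt).as_rotvec(),3))
E
python3 -c "
from h import *
rel([0.53,-0.17,0.36],1.79)"
```

```text
pos [ 0.2148 -0.587   0.2268] yaw 0.351 F [-0.1 -0.7  0.7] t 1.0 delta cm [ 43.93 -28.33 -13.33]
turn [ 0.     0.    -1.439]
```

Request:
carry_out(claw=[0,0,0,0,0,0,0,0,0,0,0,0,0,0], delta_pos=[[3.14,-2.02,-0.95],[3.14,-2.02,-0.95],[3.14,-2.02,-0.95],[3.14,-2.02,-0.95],[3.14,-2.02,-0.95],[3.14,-2.02,-0.95],[3.14,-2.02,-0.95],[3.14,-2.02,-0.95],[3.14,-2.02,-0.95],[3.14,-2.02,-0.95],[3.14,-2.02,-0.95],[3.14,-2.02,-0.95],[3.14,-2.02,-0.95],[3.14,-2.02,-0.95]], angular=[[0,0,0],[0,0,0],[0,0,0],[0,0,0],[0,0,0],[0,0,0],[0,0,0],[0,0,0],[0,0,0],[0,0,0],[0,0,0],[0,0,0],[0,0,0],[0,0,0]])

```text
clock: 2.4
position: [0.5311, -0.1691, 0.3603]
ee_rot: [3.093, 0.548, 0.001]
force: [1.2, -0.2, 0.7]
width: 0.006
gripper_force: 0.0
```

Request:
carry_out(claw=[0,0,0,0,0,0,0,0,0,0,0,0], delta_pos=[[0,0,0],[0,0,0],[0,0,0],[0,0,0],[0,0,0],[0,0,0],[0,0,0],[0,0,0],[0,0,0],[0,0,0],[0,0,0],[0,0,0]], angular=[[0,0,-0.144],[0,0,-0.144],[0,0,-0.144],[0,0,-0.144],[0,0,-0.144],[0,0,-0.144],[0,0,-0.144],[0,0,-0.144],[0,0,-0.144],[0,0,-0.144],[0,0,0],[0,0,0]])

```text
clock: 3.6
position: [0.5304, -0.1705, 0.3597]
ee_rot: [1.97, 2.447, 0.0]
force: [0.8, -0.1, 0.4]
width: 0.006
gripper_force: 0.0
```

```bash
cat > m.py <<'E'
from h import *
import sys
tag=sys.argv[1]
rel([0.53,-0.17,0.36],1.79)
im={n:arm.get_image(n) for n in("wrist","scene","top")}
cv2.imwrite(f"pics/w{tag}.png",im["wrist"]["frame"][:,:,::-1])
print("q",np.round(arm.observe()["joints"],2), "cam",np.round(im["wrist"]["T"],3)[:3,3])
for l,z in[("lid_grip",.12),("handle_post",.16),("cam_centre",.09),("box",0)]:
    rs=[]
    for n in im:
        r=arm.place_of(l,im[n])
        if r and r[0]["conf"]>.3:
            c=r[0]["centre"]; rs.append(ray(im[n],c)); print(l,n,round(r[0]["conf"],2),np.round(np.array(c)*[640,400]),atz(im[n],c,z).round(4))
    if len(rs)>1: print("   tri",tri(rs).round(4))
E
python3 m.py 1
```

```text
pos [ 0.5304 -0.1705  0.3597] yaw 1.786 F [ 0.8 -0.1  0.4] t 3.6 delta cm [ 0.05 -0.03 -0.03]
turn [ 0.     0.    -0.004]
q [ 0.55  0.28 -0.45  1.49  0.12  1.39  0.31] cam [ 0.513 -0.093  0.518]
lid_grip wrist 0.83 [352. 168.] [ 0.5677 -0.1646  0.12  ]
lid_grip scene 0.79 [305. 178.] [ 0.5625 -0.1567  0.12  ]
lid_grip top 0.71 [363. 216.] [ 0.5717 -0.161   0.12  ]
   tri [ 0.5679 -0.1596  0.1249]
handle_post scene 0.55 [374. 179.] [0.4522 0.0581 0.16  ]
handle_post top 0.53 [281. 260.] [0.4515 0.0499 0.16  ]
   tri [0.4495 0.0533 0.1541]
cam_centre scene 0.57 [363. 205.] [0.5218 0.0656 0.09  ]
cam_centre top 0.9 [276. 234.] [0.5175 0.0733 0.09  ]
   tri [0.5198 0.0694 0.091 ]
box wrist 0.89 [350.  53.] [ 0.5433 -0.028   0.    ]
box scene 0.91 [338. 211.] [ 0.5368 -0.0236  0.    ]
box top 0.79 [309. 227.] [ 0.5396 -0.0131  0.    ]
   tri [ 0.5409 -0.0211  0.005 ]
```

```bash
python3 -c "
from h import *
rel([0.578,-0.202,0.20],1.79)"
```

```text
pos [ 0.5304 -0.1703  0.3597] yaw 1.791 F [-0.2  0.1  0.1] t 4.35 delta cm [-4.13  3.95 15.97]
turn [-0.     0.     0.001]
```

View pics/w1.png

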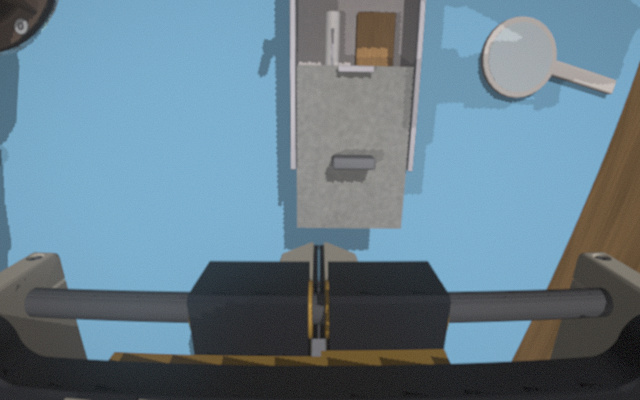

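The wrist view shows the ridge at (354,162), squarely across the picture, with the lid's far edge at (350,67). The tool is aligned with the box. I now go behind the ridge.

Request:
carry_out(claw=[0,0,0,0,0,0], delta_pos=[[-1.0,1.0,4.0],[-1.0,1.0,4.0],[-1.0,1.0,4.0],[-1.1,0.95,4.0],[0,0,0],[0,0,0]], angular=[[0,0,0],[0,0,0],[0,0,0],[0,0,0],[0,0,0],[0,0,0]])

```text
clock: 4.95
position: [0.5777, -0.2015, 0.1998]
ee_rot: [-1.963, -2.451, 0.0]
force: [0.2, -0.7, 1.0]
width: 0.008
gripper_force: 0.0
```

Run:
```python
from h import *
im=arm.get_image("wrist"); cv2.imwrite("pics/w2.png",im["frame"][:,:,::-1])
for l,z in[("lid_grip",.12),("handle_post",.16),("cam_centre",.09),("box",0)]:
    for x in arm.place_of(l,im)[:2]: print(l,round(x["conf"],2),np.round(np.array(x["centre"])*[640,400]),atz(im,x["centre"],z).round(4))
rel([0.578,-0.202,0.105],1.79)
```

```text
lid_grip 0.64 [320. 151.] [ 0.5687 -0.1598  0.12  ]
pos [ 0.5787 -0.2016  0.2019] yaw 1.791 F [-0.2  0.5  0.2] t 5.2 delta cm [-0.01 -0.1   9.69]
turn [0.003 0.002 0.001]
```

View pics/w2.png

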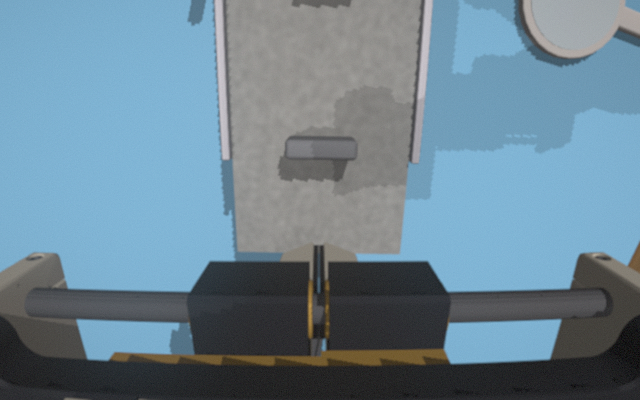

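The ridge is at (320,148), centred ahead of the fingers, 43 mm from the TCP. I go down and push.

Request:
carry_out(claw=[0,0,0,0,0,0,0,0,0,0,0], delta_pos=[[0,0,3.5],[0,0,3.5],[0,0,2.6],[0,0,0],[1.0,0,0],[1.0,0,0],[1.0,0,0],[1.0,0,0],[1.0,0,0],[1.0,0,0],[1.0,0,0]], angular=[[0,0,0],[0,0,0],[0,0,0],[0,0,0],[0,0,0],[0,0,0],[0,0,0],[0,0,0],[0,0,0],[0,0,0],[0,0,0]])

```text
clock: 6.3
position: [0.5627, -0.1327, 0.104]
ee_rot: [1.964, 2.451, 0.0]
force: [1.8, -1.8, 0.9]
width: 0.002
gripper_force: 1.4
```

Request:
carry_out(claw=[0,0], delta_pos=[[0.7,0,0],[0.5,0,0]], angular=[[0,0,0],[0,0,0]])

```text
clock: 6.5
position: [0.5598, -0.1208, 0.1037]
ee_rot: [-1.963, -2.452, 0.0]
force: [1.7, -1.4, 0.9]
width: 0.005
gripper_force: 1.2
```

```bash
python3 m.py 3
```

```text
pos [ 0.5598 -0.1208  0.1037] yaw 1.791 F [ 1.7 -1.4  0.9] t 6.5 delta cm [ -4.14  -3.99 -25.63]
turn [-0.    -0.     0.001]
q [ 0.41  0.52 -0.41  1.82  0.26  0.86  0.1 ] cam [ 0.542 -0.043  0.262]
lid_grip wrist 0.83 [324. 241.] [ 0.5575 -0.1029  0.12  ]
lid_grip scene 0.72 [322. 184.] [ 0.5487 -0.092   0.12  ]
lid_grip top 0.6 [340. 218.] [ 0.5651 -0.1008  0.12  ]
   tri [ 0.5587 -0.0954  0.1307]
handle_post scene 0.59 [376. 177.] [0.4422 0.0603 0.16  ]
handle_post top 0.8 [280. 260.] [0.4517 0.054  0.16  ]
   tri [0.4494 0.0579 0.165 ]
cam_centre scene 0.75 [364. 209.] [0.5338 0.0739 0.09  ]
cam_centre top 0.85 [278. 234.] [0.5178 0.0676 0.09  ]
   tri [0.5187 0.0685 0.0693]
box wrist 0.64 [325.  66.] [ 0.5416 -0.0229  0.    ]
box scene 0.68 [339. 212.] [ 0.5368 -0.0205 -0.    ]
box top 0.68 [309. 225.] [ 0.5471 -0.012   0.    ]
   tri [ 0.5438 -0.0176  0.0097]
```

Request:
carry_out(claw=[0,0,0], delta_pos=[[0.4,0,0],[0.4,0,0],[0.4,0,0]], angular=[[0,0,0],[0,0,0],[0,0,0]])

```text
clock: 7.55
position: [0.5575, -0.1099, 0.1037]
ee_rot: [1.964, 2.451, -0.0]
force: [0.7, -1.7, -1.5]
width: 0.003
gripper_force: 1.2
```

Request:
carry_out(claw=[0,0], delta_pos=[[0.2,0,0],[0.2,0,0]], angular=[[0,0,0],[0,0,0]])

```text
clock: 7.75
position: [0.5566, -0.1059, 0.1038]
ee_rot: [1.964, 2.452, 0.0]
force: [2.0, -1.6, -1.1]
width: 0.002
gripper_force: 1.1
```

Request:
carry_out(claw=[0], delta_pos=[[0.2,0,0]], angular=[[0,0,0]])

```text
clock: 7.85
position: [0.5562, -0.104, 0.1038]
ee_rot: [1.964, 2.452, 0.0]
force: [1.5, -1.8, -2.2]
width: 0.004
gripper_force: 1.1
```

Request:
carry_out(claw=[0,0], delta_pos=[[0.15,0,0],[0.15,0,0]], angular=[[0,0,0],[0,0,0]])

```text
clock: 8.05
position: [0.5556, -0.1011, 0.1038]
ee_rot: [1.964, 2.452, 0.0]
force: [2.2, -1.4, -0.9]
width: 0.006
gripper_force: 1.1
```

Request:
carry_out(claw=[0,0], delta_pos=[[0.15,0,0],[0.15,0,0]], angular=[[0,0,0],[0,0,0]])

```text
clock: 8.25
position: [0.5553, -0.0998, 0.1038]
ee_rot: [1.964, 2.449, -0.001]
force: [4.2, -9.4, -2.4]
width: 0.004
gripper_force: 5.0
```

Request:
carry_out(claw=[0,0], delta_pos=[[0.15,0,0],[0.15,0,0]], angular=[[0,0,0],[0,0,0]])

```text
clock: 8.45
position: [0.5552, -0.0997, 0.1039]
ee_rot: [1.966, 2.445, -0.003]
force: [6.6, -16.3, -5.1]
width: 0.006
gripper_force: 8.9
```

Lid is against its stop (force rose at TCP y −0.0998; implied pivot ≈ (0.517, 0.0725), matching vision). Back off, rise, and look once more.

Request:
carry_out(claw=[0,0,0,0,0,0,0], delta_pos=[[-0.8,0,0],[-1.0,0,0],[-0.6,0,-2.0],[0,0,-3.5],[0,0,-3.5],[0,0,-2.5],[0,0,0]], angular=[[0,0,0],[0,0,0],[0,0,0],[0,0,0],[0,0,0],[0,0,0],[0,0,0]])

```text
clock: 9.15
position: [0.5613, -0.1185, 0.2225]
ee_rot: [1.961, 2.449, 0.005]
force: [0.6, 0.7, -0.7]
width: 0.003
gripper_force: 0.0
```

```bash
python3 m.py 4; python3 -c "
from h import *
rel([0.4348,0.0952,0.225],1.79)"
```

```text
pos [ 0.5613 -0.1185  0.2225] yaw 1.791 F [ 0.6  0.7 -0.7] t 9.15 delta cm [ -4.36  -4.11 -13.77]
turn [0.006 0.002 0.001]
q [ 0.44  0.4  -0.44  1.69  0.19  1.1   0.16] cam [ 0.542 -0.041  0.38 ]
lid_grip wrist 0.65 [317. 153.] [ 0.5519 -0.0818  0.12  ]
lid_grip scene 0.76 [326. 186.] [ 0.5485 -0.0763  0.12  ]
lid_grip top 0.92 [335. 221.] [ 0.5563 -0.0862  0.12  ]
   tri [ 0.5524 -0.0812  0.1214]
handle_post scene 0.72 [377. 179.] [0.4488 0.0666 0.16  ]
handle_post top 0.49 [277. 260.] [0.4513 0.0601 0.16  ]
   tri [0.4494 0.0632 0.1582]
cam_centre scene 0.96 [365. 208.] [0.5284 0.0749 0.09  ]
cam_centre top 0.58 [278. 237.] [0.5115 0.0687 0.09  ]
   tri [0.5123 0.0695 0.0683]
box wrist 0.64 [320.  76.] [ 0.5414 -0.0217  0.    ]
box scene 0.71 [243. 163.] [ 0.562  -0.4672  0.    ]
box top 0.9 [310. 225.] [ 0.5463 -0.015   0.    ]
   tri [ 0.6176 -0.0976  0.3441]
pos [ 0.5594 -0.1188  0.2187] yaw 1.791 F [-0.2 -0.3 -0.2] t 9.9 delta cm [23.6  -7.49 -0.63]
turn [-0.    -0.     0.001]
```

View pics/w4.png

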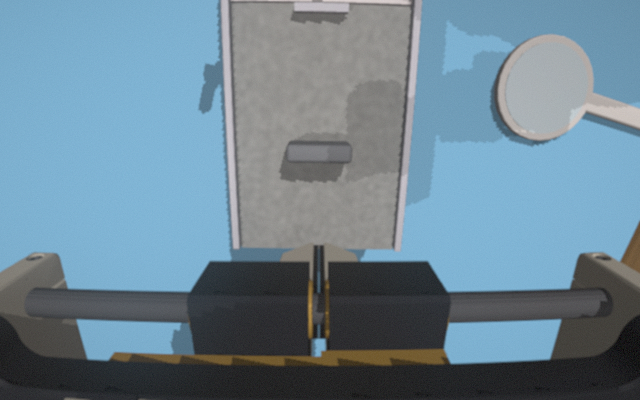

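The lid's end is flush with the box end (row 248), ridge at (320,152): shut. I move to the far side of the post.

Request:
carry_out(claw=[0,0,0,0,0,0,0,0,0], delta_pos=[[3.45,-1.07,0],[3.45,-1.07,0],[3.45,-1.07,0],[3.45,-1.07,0],[3.45,-1.07,0],[3.45,-1.07,0],[3.4,-1.07,0],[0,0,0],[0,0,0]], angular=[[0,0,0],[0,0,0],[0,0,0],[0,0,0],[0,0,0],[0,0,0],[0,0,0],[0,0,0],[0,0,0]])

```text
clock: 10.8
position: [0.4336, 0.1005, 0.219]
ee_rot: [1.961, 2.453, 0.0]
force: [0.3, 0.2, -0.7]
width: 0.005
gripper_force: 0.0
```

Run:
```python
from h import *
rel([0.4335,0.100,0.137],1.79)
print(np.round(arm.observe()["joints"],2))
a=[]
for i in range(2):
  for n in("scene","top"):
    im=arm.get_image(n)
    for x in arm.place_of("handle_post",im)[:1]: print(n,round(x["conf"],2),atz(im,x["centre"],.16).round(4))
    if n=="scene" and i==0:
        f=im["frame"][130:260,290:450,::-1]; cv2.imwrite("pics/s5.png",cv2.resize(f,None,fx=4.5,fy=4.5,interpolation=cv2.INTER_CUBIC))
```

```text
pos [0.4336 0.1005 0.219 ] yaw 1.793 F [ 0.3  0.2 -0.7] t 10.8 delta cm [-0.05 -0.03  8.2 ]
turn [0.001 0.001 0.003]
[ 0.16  0.2  -0.58  1.96  0.13  1.01 -0.27]
scene 0.68 [0.4609 0.0598 0.16  ]
top 0.51 [0.452  0.0582 0.16  ]
scene 0.74 [0.4592 0.0666 0.16  ]
top 0.62 [0.4534 0.0506 0.16  ]
```

View pics/s5.png

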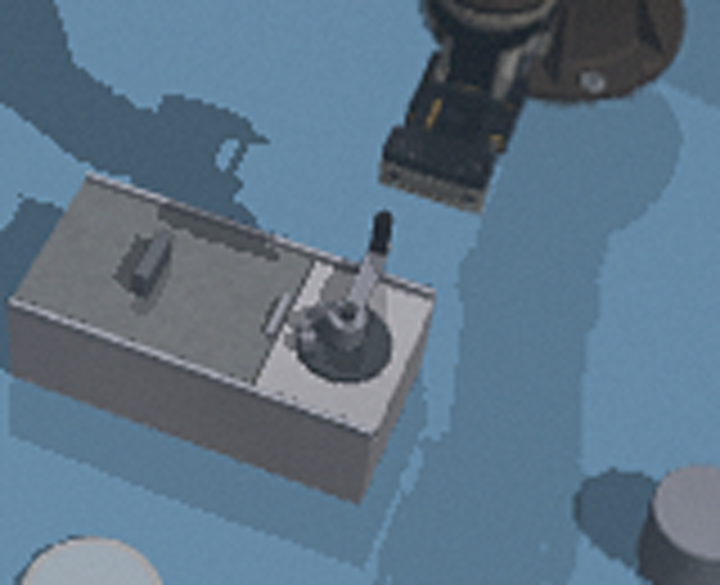

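Scene crop: lid shut, post at crop (383,228), with the fingers standing on its +y side. Descend and go up to the post.

Request:
carry_out(claw=[0,0,0,0,0,0,0,0], delta_pos=[[0,0.2,3.0],[0,0,3.0],[0,0,2.2],[0,0,0],[-0.8,0,0],[-0.8,0,0],[-0.8,0,0],[-0.5,0,0]], angular=[[0,0,0],[0,0,0],[0,0,0],[0,0,0],[0,0,0],[0,0,0],[0,0,0],[0,0,0]])

```text
clock: 12.0
position: [0.4427, 0.0717, 0.1376]
ee_rot: [1.965, 2.45, 0.002]
force: [-2.0, 5.8, 2.6]
width: 0.005
gripper_force: 2.9
```

Request:
carry_out(claw=[0,0,0], delta_pos=[[-0.377,-0.073,0],[-0.377,-0.073,0],[-0.377,-0.073,0]], angular=[[0,0,-0.05],[0,0,-0.05],[0,0,-0.05]])

```text
clock: 12.3
position: [0.4434, 0.0615, 0.1375]
ee_rot: [1.771, 2.594, 0.003]
force: [-1.3, 4.3, 2.8]
width: 0.006
gripper_force: 2.1
```

Request:
carry_out(claw=[0,0], delta_pos=[[-0.377,-0.073,0],[-0.377,-0.073,0]], angular=[[0,0,-0.05],[0,0,-0.05]])

```text
clock: 12.5
position: [0.445, 0.054, 0.1376]
ee_rot: [1.639, 2.679, 0.003]
force: [-0.9, 4.5, 2.4]
width: 0.006
gripper_force: 2.2
```

```bash
cat > p.py <<'E'
from h import *
import time
P=np.array([.5167,.0725]);th0=.219
s=arm.observe();m=R.from_rotvec(s["ee_rot"]).as_matrix()
r=m.T@np.append(s["position"][:2]-P,0); yaw=np.arctan2(m[1,0],m[0,0])%(2*np.pi)
print("t",s["clock"],"th",round(yaw-1.79,3),"r tool cm",np.round(r[:2]*100,2),"z",round(s["position"][2],4),"F tool",np.round(m.T@s["force"],1),"q",np.round(s["joints"],2))
for n in("scene","top"):
    im=arm.get_image(n)
    for x in arm.place_of("handle_post",im)[:1]:
        w=atz(im,x["centre"],.16)[:2]-P; a=np.arctan2(-w[1],-w[0])-th0
        print(n,round(x["conf"],2),"ang",round(a,3),"rad",round(np.hypot(*w),4))
E
python3 p.py
```

```text
t 12.5 th 0.253 r tool cm [ 1.61 -7.23] z 0.1376 F tool [ 4.4  1.2 -2.4] q [ 0.25  0.32 -0.6   2.06  0.24  0.82 -0.02]
```

Run:
```python
from h import *
im=arm.get_image("scene"); f=im["frame"][130:260,290:450,::-1]; a=cv2.resize(f,None,fx=4,fy=4,interpolation=cv2.INTER_CUBIC)
im=arm.get_image("top"); f=im["frame"][190:300,230:330,::-1]; b=cv2.resize(f,(140,520),interpolation=cv2.INTER_CUBIC) if 0 else cv2.resize(f,None,fx=4,fy=4,interpolation=cv2.INTER_CUBIC)
cv2.imwrite("pics/s6.png",a)
print(np.round(arm.observe()["force"],1))
```

```text
[ 0.3 -0.5  0.1]
```

View pics/s6.png

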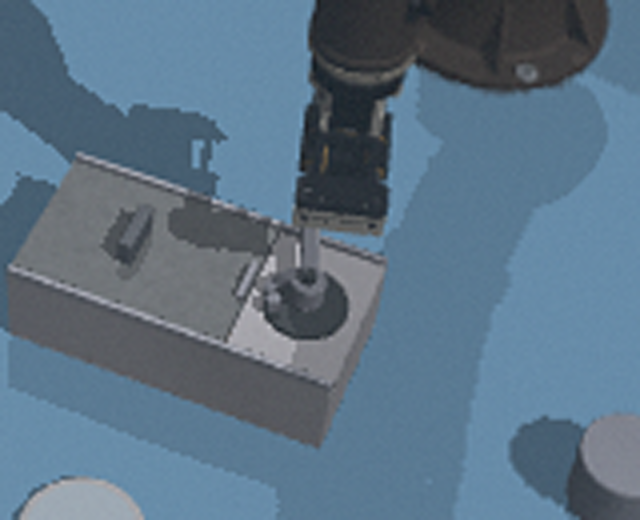

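The arm has turned with the finger and the force fades at rest. I go on slowly; the crest can't come before about 0.7 rad.

Request:
carry_out(claw=[0,0,0,0,0,0,0,0], delta_pos=[[-0.188,-0.039,0],[-0.188,-0.039,0],[-0.188,-0.039,0],[-0.188,-0.039,0],[-0.188,-0.039,0],[-0.188,-0.039,0],[-0.188,-0.039,0],[-0.188,-0.039,0]], angular=[[0,0,-0.025],[0,0,-0.025],[0,0,-0.025],[0,0,-0.025],[0,0,-0.025],[0,0,-0.025],[0,0,-0.025],[0,0,-0.025]])

```text
clock: 13.6
position: [0.4497, 0.0388, 0.1367]
ee_rot: [-1.364, -2.83, -0.0]
force: [-2.2, 3.4, -0.3]
width: 0.005
gripper_force: 1.8
```

Request:
carry_out(claw=[0,0,0,0,0,0,0,0], delta_pos=[[-0.188,-0.039,0],[-0.188,-0.039,0],[-0.188,-0.039,0],[-0.188,-0.039,0],[-0.188,-0.039,0],[-0.188,-0.039,0],[-0.188,-0.039,0],[-0.188,-0.039,0]], angular=[[0,0,-0.025],[0,0,-0.025],[0,0,-0.025],[0,0,-0.025],[0,0,-0.025],[0,0,-0.025],[0,0,-0.025],[0,0,-0.025]])

```text
clock: 14.4
position: [0.4579, 0.0256, 0.1367]
ee_rot: [1.076, 2.952, -0.0]
force: [-0.9, 3.5, 1.3]
width: 0.002
gripper_force: 1.5
```

```bash
python3 p.py
```

```text
t 14.4 th 0.653 r tool cm [ 1.48 -7.37] z 0.1367 F tool [ 2.9  2.1 -1.3] q [ 0.37  0.36 -0.68  2.03  0.3   0.85  0.4 ]
scene 0.74 ang 0.684 rad 0.0616
```

Request:
carry_out(claw=[0,0,0,0], delta_pos=[[-0.188,-0.039,0],[-0.188,-0.039,0],[-0.188,-0.039,0],[-0.188,-0.039,0]], angular=[[0,0,-0.025],[0,0,-0.025],[0,0,-0.025],[0,0,-0.025]])

```text
clock: 15.0
position: [0.4624, 0.0197, 0.1366]
ee_rot: [-0.926, -3.001, 0.001]
force: [-3.1, 1.2, -0.1]
width: 0.005
gripper_force: 1.7
```

```bash
python3 p.py
```

```text
t 15.0 th 0.753 r tool cm [ 1.51 -7.42] z 0.1366 F tool [ 3.2 -0.7  0.1] q [ 0.4   0.37 -0.69  2.02  0.31  0.85  0.5 ]
scene 0.5 ang 0.786 rad 0.0608
```

Request:
carry_out(claw=[0,0,0,0], delta_pos=[[-0.188,-0.039,0],[-0.188,-0.039,0],[-0.188,-0.039,0],[-0.188,-0.039,0]], angular=[[0,0,-0.025],[0,0,-0.025],[0,0,-0.025],[0,0,-0.025]])

```text
clock: 15.6
position: [0.4682, 0.0144, 0.1367]
ee_rot: [-0.775, -3.044, 0.0]
force: [-3.1, 0.2, 2.2]
width: 0.003
gripper_force: 1.3
```

Request:
carry_out(claw=[0,0,0], delta_pos=[[-0.188,-0.039,0],[-0.188,-0.039,0],[-0.188,-0.039,0]], angular=[[0,0,-0.025],[0,0,-0.025],[0,0,-0.025]])

```text
clock: 15.9
position: [0.4729, 0.0106, 0.1367]
ee_rot: [-0.661, -3.071, 0.0]
force: [-4.7, 1.0, 2.4]
width: 0.007
gripper_force: 2.1
```

```bash
python3 p.py
```

```text
t 15.9 th 0.928 r tool cm [ 1.45 -7.44] z 0.1367 F tool [ 4.7 -1.  -2.4] q [ 0.44  0.39 -0.73  2.    0.34  0.87  0.67]
scene 0.68 ang 0.931 rad 0.0656
```

Request:
carry_out(claw=[0,0,0], delta_pos=[[-0.188,-0.039,0],[-0.188,-0.039,0],[-0.188,-0.039,0]], angular=[[0,0,-0.025],[0,0,-0.025],[0,0,-0.025]])

```text
clock: 16.4
position: [0.4775, 0.0078, 0.1368]
ee_rot: [-0.544, -3.094, 0.0]
force: [-3.0, 0.9, 0.8]
width: 0.006
gripper_force: 1.4
```

```bash
python3 p.py
```

```text
t 16.4 th 1.003 r tool cm [ 1.47 -7.42] z 0.1368 F tool [ 3.2 -0.2 -0.8] q [ 0.45  0.41 -0.74  1.99  0.35  0.88  0.74]
scene 0.7 ang 0.947 rad 0.0741
```

```bash
sed -i 's/^P=/s=0;P=/' p.py
cat >> p.py <<'E'
fs=[]
for i in range(4): arm.get_image("top"); s=arm.observe(); fs.append(np.append(m.T@s["force"],s["gripper_force"]))
print("static F tool",np.round(np.mean(fs,0),2))
E
python3 p.py
```

```text
t 16.6 th 1.0 r tool cm [ 1.38 -7.42] z 0.1369 F tool [ 0.7 -0.3 -0.5] q [ 0.45  0.41 -0.74  1.99  0.35  0.88  0.74]
scene 0.72 ang 1.101 rad 0.0646
top 0.28 ang 1.625 rad 0.1597
static F tool [-0.13  0.   -0.1   0.  ]
```

Request:
carry_out(claw=[0,0,0], delta_pos=[[-0.188,-0.039,0],[-0.188,-0.039,0],[-0.188,-0.039,0]], angular=[[0,0,-0.025],[0,0,-0.025],[0,0,-0.025]])

```text
clock: 17.3
position: [0.4819, 0.0049, 0.1366]
ee_rot: [-0.428, -3.111, 0.0]
force: [-3.8, 1.2, 2.5]
width: 0.007
gripper_force: 2.3
```

Request:
carry_out(claw=[0,0,0], delta_pos=[[-0.188,-0.039,0],[-0.188,-0.039,0],[-0.188,-0.039,0]], angular=[[0,0,-0.025],[0,0,-0.025],[0,0,-0.025]])

```text
clock: 17.6
position: [0.4859, 0.0025, 0.1365]
ee_rot: [-0.31, -3.123, 0.001]
force: [-11.6, 2.0, 8.5]
width: 0.008
gripper_force: 6.1
```

```bash
python3 p.py
python3 - <<'E'
from h import *
im=arm.get_image("scene"); f=im["frame"][150:250,320:420,::-1]; a=cv2.resize(f,None,fx=6,fy=6,interpolation=cv2.INTER_CUBIC)
cv2.imwrite("pics/s7.png",a)
E
```

```text
t 17.6 th 1.153 r tool cm [ 1.64 -7.47] z 0.1365 F tool [11.8 -0.4 -8.4] q [ 0.48  0.43 -0.78  1.97  0.38  0.9   0.88]
scene 0.72 ang 1.187 rad 0.0705
static F tool [ 9.16  0.31 -7.02  4.57]
```

View pics/s7.png

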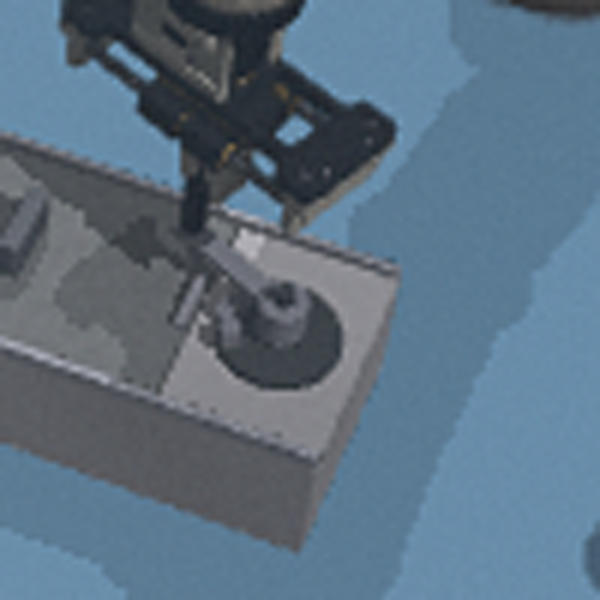

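The crop shows the arm at about 1.15 rad, just short of the lug. The finger is being dragged upward (7 N), so this looks like the ramp's beginning; I lift the finger to let the post rise.

Request:
carry_out(claw=[0,0,0], delta_pos=[[0,0,-0.1],[0,0,-0.1],[0,0,0]], angular=[[0,0,0],[0,0,0],[0,0,0]])

```text
clock: 18.35
position: [0.4877, 0.002, 0.1386]
ee_rot: [-0.315, -3.126, 0.0]
force: [-2.6, 0.6, -1.2]
width: 0.008
gripper_force: 1.0
```

```bash
python3 p.py
```

```text
t 18.35 th 1.151 r tool cm [ 1.44 -7.49] z 0.1386 F tool [2.6 0.1 1.2] q [ 0.48  0.43 -0.78  1.96  0.38  0.9   0.88]
scene 0.63 ang -2.03 rad 0.3103
top 0.71 ang -2.149 rad 0.2588
static F tool [ 1.7  -0.52  0.86  0.71]
```

Ramp confirmed. I continue, raising the finger along with the ramp.

Request:
carry_out(claw=[0,0,0,0], delta_pos=[[-0.188,-0.039,-0.034],[-0.188,-0.039,-0.034],[-0.188,-0.039,-0.034],[-0.188,-0.039,-0.034]], angular=[[0,0,-0.025],[0,0,-0.025],[0,0,-0.025],[0,0,-0.025]])

```text
clock: 19.15
position: [0.4933, -0.0006, 0.1396]
ee_rot: [-0.154, -3.135, 0.001]
force: [-8.2, 1.5, -1.5]
width: 0.006
gripper_force: 3.6
```

Request:
carry_out(claw=[0,0,0,0], delta_pos=[[-0.188,-0.039,-0.032],[-0.188,-0.039,-0.032],[-0.188,-0.039,-0.032],[-0.188,-0.039,-0.032]], angular=[[0,0,-0.025],[0,0,-0.025],[0,0,-0.025],[0,0,-0.025]])

```text
clock: 19.55
position: [0.5006, -0.0029, 0.1407]
ee_rot: [0.002, -3.138, 0.001]
force: [-5.8, -0.7, -0.0]
width: 0.01
gripper_force: 3.3
```

```bash
python3 p.py
```

```text
t 19.55 th 1.353 r tool cm [ 1.62 -7.54] z 0.1407 F tool [ 5.8 -0.7  0.1] q [ 0.51  0.46 -0.82  1.93  0.41  0.94  1.07]
scene 0.75 ang 1.345 rad 0.0688
static F tool [ 3.76 -1.77  2.02  1.87]
```

Request:
carry_out(claw=[0,0,0,0], delta_pos=[[-0.188,-0.037,-0.032],[-0.188,-0.037,-0.032],[-0.188,-0.037,-0.032],[-0.188,-0.037,-0.032]], angular=[[0,0,-0.025],[0,0,-0.025],[0,0,-0.025],[0,0,-0.025]])

```text
clock: 20.35
position: [0.5088, -0.0045, 0.1422]
ee_rot: [0.157, -3.135, 0.002]
force: [-6.1, -3.0, -1.6]
width: 0.003
gripper_force: 3.4
```

Request:
carry_out(claw=[0,0,0,0], delta_pos=[[-0.188,-0.037,-0.032],[-0.188,-0.037,-0.032],[-0.188,-0.037,-0.032],[-0.188,-0.037,-0.032]], angular=[[0,0,-0.025],[0,0,-0.025],[0,0,-0.025],[0,0,-0.025]])

```text
clock: 20.75
position: [0.5166, -0.0053, 0.1435]
ee_rot: [0.313, -3.124, 0.002]
force: [-6.6, -4.6, -1.8]
width: 0.008
gripper_force: 3.7
```

Request:
carry_out(claw=[0,0,0], delta_pos=[[-0.188,-0.037,-0.032],[-0.188,-0.037,-0.032],[-0.188,-0.037,-0.032]], angular=[[0,0,-0.025],[0,0,-0.025],[0,0,-0.025]])

```text
clock: 21.05
position: [0.5229, -0.0049, 0.1446]
ee_rot: [0.43, -3.111, 0.001]
force: [-3.7, -2.7, -0.8]
width: 0.005
gripper_force: 1.8
```

Force has fallen, so it is probably on the crest. Small steps now.

Request:
carry_out(claw=[0,0], delta_pos=[[-0.188,-0.037,0],[-0.188,-0.037,0]], angular=[[0,0,-0.025],[0,0,-0.025]])

```text
clock: 21.25
position: [0.5265, -0.0043, 0.1449]
ee_rot: [0.509, -3.099, 0.001]
force: [-9.6, -4.6, 5.0]
width: 0.005
gripper_force: 4.8
```

Request:
carry_out(claw=[0,0], delta_pos=[[0,0,-0.1],[-0.1,-0.02,-0.03]], angular=[[0,0,0],[0,0,-0.013]])

```text
clock: 21.45
position: [0.5278, -0.0034, 0.1464]
ee_rot: [0.528, -3.097, 0.0]
force: [-7.9, -2.4, 5.5]
width: 0.007
gripper_force: 3.7
```

```bash
python3 p.py
```

```text
t 21.45 th 1.689 r tool cm [ 1.46 -7.53] z 0.1464 F tool [ 8.3  0.3 -5.5] q [ 0.55  0.52 -0.89  1.86  0.48  1.    1.36]
scene 0.67 ang 1.752 rad 0.0743
static F tool [ 5.11  0.82 -3.97  2.78]
```

Request:
carry_out(claw=[0,0], delta_pos=[[0,0,-0.12],[-0.1,-0.02,-0.02]], angular=[[0,0,0],[0,0,-0.013]])

```text
clock: 22.05
position: [0.5286, -0.0029, 0.1477]
ee_rot: [0.549, -3.093, -0.001]
force: [-5.9, 0.0, 0.1]
width: 0.001
gripper_force: 3.3
```

Request:
carry_out(claw=[0,0], delta_pos=[[-0.15,-0.03,-0.02],[-0.15,-0.03,-0.02]], angular=[[0,0,-0.02],[0,0,-0.02]])

```text
clock: 22.25
position: [0.5334, -0.0025, 0.1486]
ee_rot: [-0.611, 3.079, 0.0]
force: [-1.1, -0.6, -0.0]
width: 0.008
gripper_force: 0.0
```

```bash
python3 p.py
```

```text
t 22.25 th 1.744 r tool cm [ 1.32 -7.57] z 0.1486 F tool [ 1.2 -0.1  0. ] q [ 0.55  0.53 -0.9   1.84  0.49  1.01  1.41]
scene 0.49 ang 1.92 rad 0.0707
static F tool [ 0.09  0.31 -0.27  0.  ]
```

Contact is gone and the post is ahead of the finger (about 1.9 vs 1.74 rad): it has dropped. I back away and check.

Request:
carry_out(claw=[0,0,0,0,0,0,0], delta_pos=[[0.8,0,0],[1.0,0,0],[1.0,0,-2.0],[1.0,-2.0,-3.0],[1.0,-3.0,-3.0],[1.0,-3.0,-2.0],[0,0,0]], angular=[[0,0,0],[0,0,0],[0,0,0],[0,0,0],[0,0,0],[0,0,0],[0,0,0]])

```text
clock: 23.35
position: [0.5094, -0.1042, 0.25]
ee_rot: [-0.597, 3.082, -0.006]
force: [0.5, 1.3, -0.5]
width: 0.003
gripper_force: 0.0
```

```bash
python3 p.py
python3 - <<'E'
from h import *
rs={}
for i in range(4):
  for n in("scene","top"):
    im=arm.get_image(n)
    for l in("handle_post","lid_grip"):
      r=arm.place_of(l,im)
      if r and r[0]["conf"]>.3: rs.setdefault(l,[]).append(ray(im,r[0]["centre"]))
    if n=="scene": f=im["frame"][130:260,290:450,::-1]
for l in rs: print(l,len(rs[l]),tri(rs[l]).round(4))
cv2.imwrite("pics/s8.png",cv2.resize(f,None,fx=4.5,fy=4.5,interpolation=cv2.INTER_CUBIC))
E
```

```text
t 23.35 th 1.735 r tool cm [  7.28 -16.12] z 0.25 F tool [-1.   1.   0.5] q [ 0.82  0.4  -0.98  1.74  0.36  1.19  1.7 ]
scene 0.72 ang 2.166 rad 0.0797
top 0.83 ang 1.897 rad 0.0736
static F tool [ 0.17  0.46 -0.01  0.  ]
handle_post 8 [0.5623 0.0007 0.1569]
lid_grip 8 [ 0.5592 -0.0769  0.136 ]
```

View pics/s8.png

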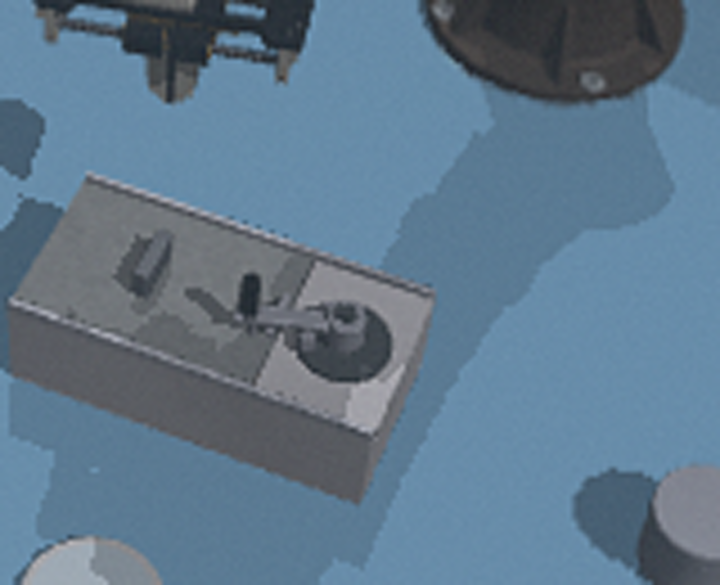

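The crop shows the handle over the lid at (290,318), with the post at (250,293) and measured 157 mm high, as expected in the notch. The lid is flush and the gripper is clear, so I hand in.

```bash
python3 -c "
from cell import arm
print(arm.sign_off())"
```

```text
the job is handed in; nothing more can be done
None
```

The lid is slid fully shut, the latch handle climbed its cam and dropped into the notch, the arm is clear of everything, and the job is handed in; the hand-in gave no verdict.

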